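# Square the hatch cover against its peg and clamp it

## Robot

A 6-joint arm with a two-finger parallel gripper is mounted at the origin on the work surface. World frame = base frame: x ahead of the robot, y to its left, z up, the work surface at z = 0. Lengths are in m, angles in rad, forces in N, time in s.
With the tool pointing down it reaches from about 0.3 to 0.825 m from the base axis. Payload 5.4 kg.
Tool frame: the origin (TCP) lies midway between the tips of the shut fingers; the grasp point (between the pads) lies 19 mm behind it; z points along the fingers, y is the direction in which the jaws open and shut (so a half turn about z gives the same grasp; the last joint's range is limited). The gripper opens to 92 mm and grips with 3 to 60 N. Pads are 20 mm wide; open, the fingers measure 128 mm over their backs; the gripper's body (75 mm by 189 mm) begins 69 mm behind the grasp point.
Start: joints at [-1.429, 0.158, 1.597, -0, 1.386, -0.21], TCP at [0.198, -0.54, 0.215] pointing down, gripper open.
Joint ranges: [-2.91, 2.91], [-0.94, 2.29], [0.18, 2.7], [-1.29, 4.43], [0.17, 2.64], [-3, 3]. Speed limits (rad/s): [2.57, 2.57, 3.14, 3.14, 3.14, 3.14].

## Interface

Orientations are given as a unit quaternion [x, y, z, w].
In Python, from station import status, vision, ticket gives the robot as it stands.
- The arm moves only by the shell command python3 -m jog 'ROWS' [FORCE]. ROWS is JSON, a list of rows, each an object with "xyz": the shift along the tool's x, y, z in m, a list of three; "yaw": the turn about the tool's z in degrees; "jaw": the finger opening in m, from 0 to 0.0919. A call has 1 to 20 rows; each row shifts and turns the pose as measured when the row begins, along the tool's axes as they then stand; what a row does not reach is not made up. A row lasts 1/12 s, in which the tool goes at most 41.7 mm and 7.16 degrees, less where a joint would pass 70% of its speed; a pose out of reach is approached as far as the arm can. A call with a gripper value outside its range is refused whole. The fingers move at their own pace and stop on an object; FORCE is the grip in N (left out, the last holds). Time passes only in rows, so rows that do not move let the fingers close. It gives the time, the measured TCP pose, the force and the opening at its end, in the units of the state.
- status.get_state(): the state, without advancing time (a new reading comes with each control period).
- vision.grab_frame(name): name is "side" or "top"; returns (picture, depth): 400x640x3 uint8, blue, green, red; 400x640 float32, m along the optical axis (not along the pixel's ray), 0 where there is no reading.
- vision.camera_params(name): a dict with "fx", "fy", "cx", "cy" (pixels), "k1" (the pictures are not rectified: a ray, as slopes to the right and down, at radius r is drawn at 1 + k1 r^2 times it, then the intrinsics apply), "camera_from_world" (4x4, takes a point from world to camera coordinates). Camera axes: x right, y up, looking along -z (the intrinsics and any distortion apply to the point x, -y, -z); pixel columns grow to the right and rows downward; lengths in m; the calibration is good to about 2 mm. A picture is of the moment at which its call begins. camera_params takes no time and is no camera call.
- ticket.job_done(): hands the job in, once; it reports no verdict.
The state is a dict: "time": time; "joints": joint angles; "joint_velocities": joint speeds; "effort": joint torques, N m; "tcp_pos": TCP position; "eef_rot": TCP orientation; "contact_force": force on the tool from outside, world axes, zero at the start; "wrist_torque": the same for the moment, N m; "gripper_width": finger opening in m.
Only numpy, scipy, OpenCV 4.12 (cv2) and the standard library are available. Lean on these libraries where they do the work, as an engineer would, in place of code of your own. Each camera call takes 0.05 s, during which the arm holds its last target.

## Task

The slotted aluminium cover plate has slipped round on the grey hatch frame. Turn it in place by pushing the corner opposite its slot, not lifting it and keeping the slot hooked on the steel peg, until it sits square on the frame and covers the rubber gasket. Then swing the clamp arm over the plate as far as it goes and let go, without disturbing the bung, spanner or scraper.

Things in the scene. Friction and masses are not known exactly. Their poses are not given: they have to be found in the camera images.
- hatch: Fixed grey steel hatch frame: slab 230 x 230 mm, 20 mm high, position and yaw vary. Origin at the centre of its underside (bench level), z up, x and y parallel to its sides. In its frame the peg's axis is at x +60, y +46 mm, the clamp's hinge axis at x -93, y +40 mm. A flush black 136 mm square gasket with a round opening is centred on its top.
- seat (a point): Centre of the hatch frame's top face (20 mm above the bench), where the plate's centre belongs; axes as the hatch frame.
- peg (a point): Foot of the fixed upright steel peg, on its axis, at the level of the frame's top face. The peg is 16 mm in diameter and stands 25 mm above that face.
- plate: Loose aluminium plate 140 x 140 x 10 mm, about 0.5 kg, with a slot near one corner, open to its +x side. Origin: underside, in the slot, at the peg's axis when the slot's end touches the peg. x, y along its sides: it spans x -130 to 10, y -116 to 24; slot x over -8, y within 9.5 mm. Right when x, y match the hatch's. Starts 0.25 to 0.48 rad anticlockwise (from above) of that; stays where left.
- plate_center (a point): Centre of the plate's 140 mm square, on its underside (at x -60, y -46 mm of the plate); axes as the plate.
- push_corner (a point): The corner diagonally opposite the slotted one, at half the plate's thickness (x -130, y -116, z 5 mm of the plate); axes as the plate. Pushing the side at y = -116 mm near this corner towards the plate's +y turns the plate clockwise, its slotted corner bearing on the peg; that takes a few newtons.
- clamp (a joint): Angle of the clamp arm about its upright hinge, rad, clockwise seen from above. 0: open, arm along the hatch frame's +y, beside the plate; 1.57: arm along the hatch frame's +x, over the plate; hard stop at 1.6. Starts between 0 and 0.45. Stiff hinge (about 2 N at the knob), stays where it is left.
- clamp_hinge (a point): Point on the clamp's hinge axis, 37.5 mm above the bench (mid-thickness of the arm).
- clamp_knob (a point): Centre of the upper part of the clamp's upright round black knob, 75 mm from the hinge axis and 63 mm above the bench. The knob is 20 mm in diameter and stands from 42 to 80 mm above the bench, on the dark steel arm (18 mm wide, its underside 33 mm above the bench, so it passes 3 mm over the plate).
- bung: Bystander: grey stepped drum bung, 42 mm in diameter, 22 mm high, standing on the frame's border on its +y side. Origin under its centre.
- wrench: Bystander: steel spanner, 170 mm long, lying on the bench on the -y side of the hatch frame.
- scraper: Bystander: scraper with wooden handle, 200 mm long, lying on the bench on the +y side of the hatch frame.
There are look-alikes about, which are no part of the job. Of the things that look like the plate, the smallest one is meant.

How it is judged:
By the outcome, as a careful person would: the job done as asked, in the order asked, and still so for the second after the job is handed in, with the robot touching nothing.
It also fails if it takes over 58 s, if anything falls off the work surface, if the arm or the gripper's body presses on something with over 40 N, if the wrist force passes 120 N, or if a joint passes its speed limit or range.

## Working session

There is one attempt and no reset: what is moved stays moved. The work goes in short steps, Python scripts to look and compute and a shell command to move; the robot and the scene stay as the last step left them, time stands still between calls to the robot, and variables do not carry over. Pictures are saved under pics/ and viewed, and the job is handed in when it is done.

```bash
ls; mkdir -p pics; python3 - <<'E'
from station import status, vision
import cv2, numpy as np
s=status.get_state(); print(s)
for n in ("top","side"):
    p,d=vision.grab_frame(n); cv2.imwrite(f"pics/{n}0.png",p); np.savez(f"pics/{n}0.npz",p=p,d=d)
    print(n,vision.camera_params(n))
E
```

```text
pics
{'time': 0.0, 'joints': array([-1.42910653e+00,  1.59056537e-01,  1.59820277e+00, -8.72297295e-06,
        1.38616600e+00, -2.10102235e-01]), 'joint_velocities': array([-1.39853609e-03,  1.24575768e-03,  4.59161774e-05,  7.12798868e-04,
        1.49921812e-03, -8.44444464e-04]), 'effort': array([ 5.70346656e-04, -3.85575485e+01, -3.22108912e+01,  7.01556006e-02,
        3.80992040e-02, -1.50110009e-04]), 'tcp_pos': array([ 0.19802251, -0.53917931,  0.21362945]), 'eef_rot': array([ 9.84569585e-01,  1.74991119e-01,  2.70538159e-05, -9.15936519e-04]), 'contact_force': array([-0.06431134, -0.23173434, -0.05927605]), 'wrist_torque': array([ 0.02982275,  0.02867134, -0.01699184]), 'gripper_width': 0.09176390093617741}
top {'fx': 497.75899027724984, 'fy': 497.75899027724984, 'cx': 314.2806101420804, 'cy': 208.20662550291863, 'k1': -0.08026981497956742, 'camera_from_world': array([[ 0.00668604, -0.99997398,  0.00270881,  0.02048527],
       [ 0.9908387 ,  0.0069903 ,  0.13486957, -0.47927752],
       [-0.134885  ,  0.00178225,  0.99085966, -1.11795615],
       [ 0.        ,  0.        ,  0.        ,  1.        ]])}
side {'fx': 451.2311732934698, 'fy': 451.2311732934698, 'cx': 318.89988012318463, 'cy': 201.46910725989395, 'k1': -0.07313171221212089, 'camera_from_world': array([[-0.9613736 , -0.27523518,  0.00253016,  0.47706067],
       [ 0.15603157, -0.53738661,  0.82877607, -0.10140063],
       [-0.22674866,  0.79715822,  0.55957468, -1.03474692],
       [ 0.        ,  0.        ,  0.        ,  1.        ]])}
```

View pics/top0.png

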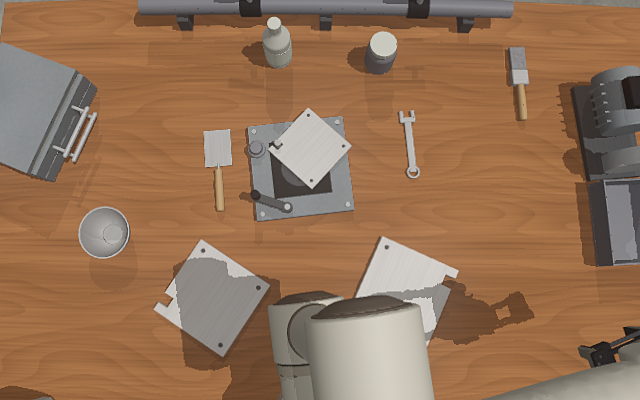

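View pics/side0.png

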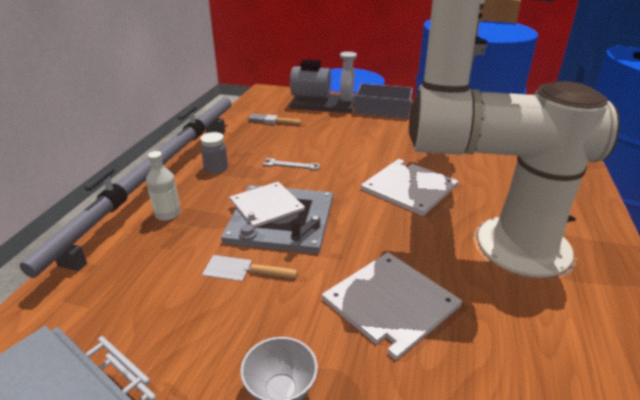

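```bash
python3 - <<'E'
import cv2
p=cv2.imread("pics/top0.png"); cv2.imwrite("pics/top0z.png",cv2.resize(p[95:230,190:370],None,fx=4.4,fy=4.4,interpolation=cv2.INTER_CUBIC))
p=cv2.imread("pics/side0.png"); cv2.imwrite("pics/side0z.png",cv2.resize(p[170:285,195:345],None,fx=5,fy=5,interpolation=cv2.INTER_CUBIC))
E
```

```text
(no output)
```

View pics/top0z.png

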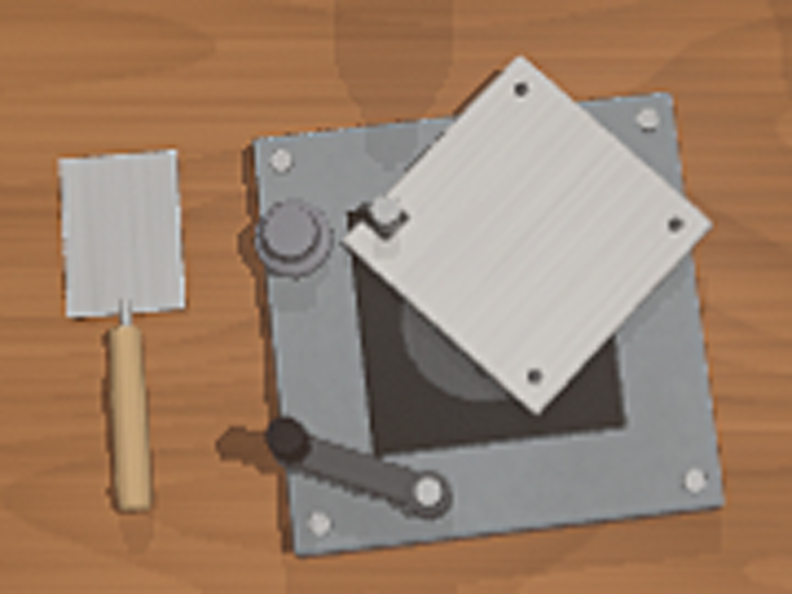

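View pics/side0z.png

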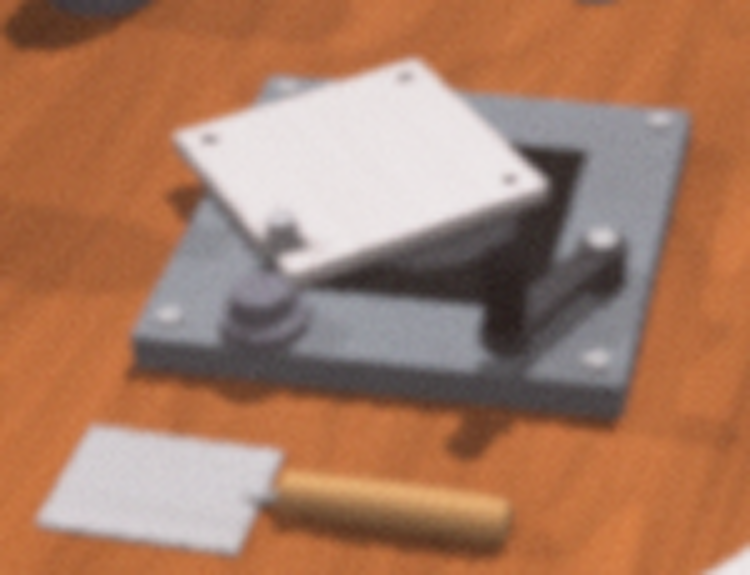

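```bash
cat > h.py <<'E'
import numpy as np, cv2
from station import vision
P={n:vision.camera_params(n) for n in ("top","side")}
def undist(n,uv):
    c=P[n]; uv=np.atleast_2d(np.float64(uv))
    K=np.array([[c['fx'],0,c['cx']],[0,c['fy'],c['cy']],[0,0,1]])
    return cv2.undistortPoints(uv[:,None],K,np.array([c['k1'],0,0,0,0.]),None).reshape(-1,2)
def rays(n,uv):
    s=undist(n,uv); T=P[n]['camera_from_world']; R=T[:3,:3]
    o=-R.T@T[:3,3]; d=np.c_[s[:,0],-s[:,1],-np.ones(len(s))]@R
    return o,d
def onplane(n,uv,z):
    o,d=rays(n,uv); return o+d*((z-o[2])/d[:,2])[:,None]
def tri(uv1,uv2):
    o1,d1=rays("top",uv1); o2,d2=rays("side",uv2)
    d1=d1[0];d2=d2[0]
    a=np.linalg.lstsq(np.c_[d1,-d2],o2-o1,rcond=None)[0]
    p,q=o1+a[0]*d1,o2+a[1]*d2
    return (p+q)/2,np.linalg.norm(p-q)
def dpt(n,d,uv):
    o,dd=rays(n,uv); return o+dd*np.array([d[int(round(v)),int(round(u))] for u,v in np.atleast_2d(uv)])[:,None]
def project(n,X):
    c=P[n]; X=np.atleast_2d(X); T=c['camera_from_world']; q=X@T[:3,:3].T+T[:3,3]
    s=np.c_[q[:,0],-q[:,1]]/-q[:,2:3]; s=s*(1+c['k1']*(s**2).sum(1))[:,None]
    return s*[c['fx'],c['fy']]+[c['cx'],c['cy']]
E
python3 - <<'E'
from h import *
d=np.load("pics/top0.npz"); p,dep=d['p'],d['d']
hsv=cv2.cvtColor(p,cv2.COLOR_BGR2HSV)
for uv in [(310,148),(333,180),(265,180),(345,200),(287,207),(255,195),(300,185),(310,120)]:
    print(uv,hsv[uv[1],uv[0]],dpt("top",dep,[uv])[0].round(4))
ds=np.load("pics/side0.npz")
for uv in [(265,203),(300,235),(325,200)]: print("side",uv,dpt("side",ds['d'],[uv])[0].round(4))
E
```

```text
(310, 148) [ 15  13 198] [0.6229 0.0348 0.0292]
(333, 180) [110   5 148] [ 0.5477 -0.0198  0.0226]
(265, 180) [ 90   5 144] [0.5466 0.1401 0.0223]
(345, 200) [ 90   2 143] [ 0.5    -0.0478  0.0249]
(287, 207) [ 20   4 188] [0.4794 0.086  0.0479]
(255, 195) [ 5 44 64] [0.5008 0.1555 0.0833]
(300, 185) [20  8 94] [0.5349 0.0576 0.0243]
(310, 120) [ 17  12 198] [0.6906 0.0354 0.0319]
side (265, 203) [0.6237 0.0439 0.0288]
side (300, 235) [0.4953 0.156  0.0406]
side (325, 200) [ 0.4878 -0.0274  0.0173]
```

```bash
cat > meas.py <<'E'
from h import *
import sys
def measure(tag, zp=0.030, zh=0.020):
    p,_=vision.grab_frame("top"); cv2.imwrite(f"pics/{tag}.png",p); return analyse(p,tag,zp,zh)
def analyse(p,tag,zp=0.030,zh=0.020):
    hsv=cv2.cvtColor(p,cv2.COLOR_BGR2HSV); S,V=hsv[...,1],hsv[...,2]
    roi=np.zeros(S.shape,np.uint8); roi[95:230,235:370]=1
    pl=((V>180)&(S<40)&(roi>0)).astype(np.uint8)
    n,l,st,_=cv2.connectedComponentsWithStats(pl); k=1+np.argmax(st[1:,4]); pl=(l==k).astype(np.uint8)
    hm=((S<60)&(roi>0)).astype(np.uint8)
    n,l,st,_=cv2.connectedComponentsWithStats(hm); k=1+np.argmax(st[1:,4]); hm=(l==k).astype(np.uint8)
    out={}
    for nm,m,z in (("plate",pl,zp),("hatch",hm,zh)):
        c=max(cv2.findContours(m,cv2.RETR_EXTERNAL,cv2.CHAIN_APPROX_NONE)[0],key=cv2.contourArea)
        X=onplane("top",c[:,0,:],z)[:,:2].astype(np.float32)*1000
        r=cv2.minAreaRect(X); out[nm]=r; print(nm,[np.round(a,2) for a in r])
    v=p.copy(); v[pl>0]=(0,255,0); v[(hm>0)&(pl==0)]=(255,0,0)
    cv2.imwrite(f"pics/{tag}_m.png",cv2.resize(v[95:230,190:370],None,fx=4,fy=4))
    return out
E
python3 - <<'E'
from meas import *
analyse(cv2.imread("pics/top0.png"),"top0")
E
```

```text
plate [array([624.93,  36.12]), array([140.21, 139.82]), np.float64(47.98)]
hatch [array([592.36,  57.4 ]), array([258.57, 248.5 ]), np.float64(7.09)]
```

View pics/top0_m.png

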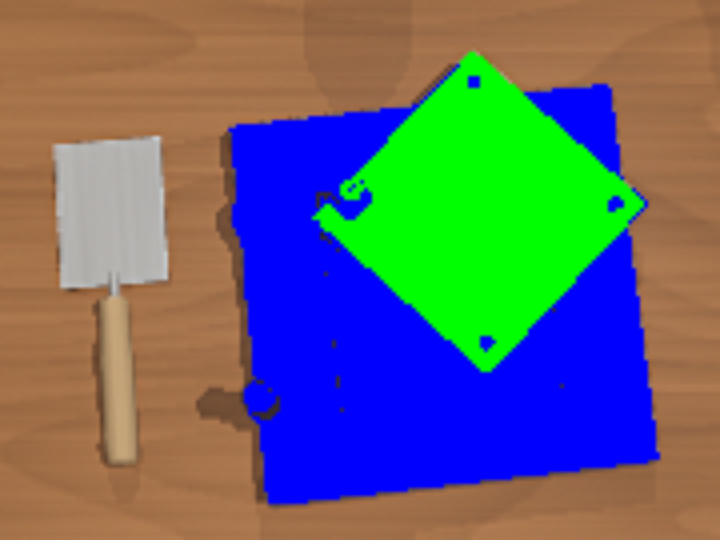

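```bash
cat >> meas.py <<'E'
def hatchfit(p,z=0.020):
    # line fits on the hatch top edges: scan for the grey/wood transition
    hsv=cv2.cvtColor(p,cv2.COLOR_BGR2HSV); S=cv2.GaussianBlur(hsv[...,1],(3,3),0).astype(float)
    def cross(prof):
        i=np.where((prof[:-1]>60)&(prof[1:]<=60))[0]
        return None if len(i)==0 else i[0]+(prof[i[0]]-60)/(prof[i[0]]-prof[i[0]+1])
    E={}
    E['right']=[(375-cross(S[r,340:376][::-1]),r) for r in range(170,205)]
    E['top']=[(c,105+cross(S[105:140,c])) for c in range(255,283)]
    return {k:onplane("top",v,z)[:,:2]*1000 for k,v in E.items()}
E
python3 - <<'E'
from meas import *
p=cv2.imread("pics/top0.png")
for k,X in hatchfit(p).items():
    vx,vy,x0,y0=cv2.fitLine(X.astype(np.float32),cv2.DIST_HUBER,0,.01,.01).ravel()
    r=np.abs((X-[x0,y0])@[-vy,vx]); print(k,np.degrees(np.arctan2(vy,vx)).round(2),x0,y0,"res",r.mean().round(2),r.max().round(2))
# plate corners, two views
for t,s in [((308,108),(230,197)),((351,147),(279,182)),((312,188),(304.6,207)),((269,149.5),(253,226))]:
    X,e=tri(t,s); print((X*1000).round(1),(e*1000).round(1))
# hinge & knob tops
hz=lambda u,v:(195+u/5,170+v/5); tz=lambda u,v:(190+u/4.4,95+v/4.4)
print("hinge",tri(tz(428,490),hz(600,238)),"knob",tri(tz(287,440),hz(503,295)),"peg",tri(tz(386,210),hz(281,218)))
E
```

```text
right 6.98 535.6629 -62.14511 res 0.17 0.47
top -83.01 683.7839 134.90414 res 0.23 0.69
[721.8  40.3  26.5] 0.8
[626.1 -62.2  27.4] 1.0
[526.2  29.1  26. ] 2.9
[620.  132.1  21.9] 1.0
hinge (array([0.48146153, 0.08572011, 0.04194404]), np.float64(0.0003997647833901003)) knob (array([0.50476245, 0.15809391, 0.05689974]), np.float64(0.0007347673315649442)) peg (array([0.63189098, 0.11032539, 0.04030473]), np.float64(0.0005040059637700169))
```

```bash
python3 -m jog '[{"xyz":[0.015,-0.007,0],"yaw":0,"jaw":0},{"xyz":[0.03,-0.0145,0],"yaw":0,"jaw":0},{"xyz":[0.03,-0.0145,0],"yaw":0,"jaw":0},{"xyz":[0.03,-0.0145,0],"yaw":0,"jaw":0},{"xyz":[0.03,-0.0145,0],"yaw":0,"jaw":0},{"xyz":[0.03,-0.0145,0],"yaw":0,"jaw":0},{"xyz":[0.03,-0.0145,0],"yaw":0,"jaw":0},{"xyz":[0.03,-0.0145,0],"yaw":0,"jaw":0},{"xyz":[0.03,-0.0145,0],"yaw":0,"jaw":0},{"xyz":[0.03,-0.0145,0],"yaw":0,"jaw":0},{"xyz":[0.03,-0.0145,0],"yaw":0,"jaw":0},{"xyz":[0.03,-0.0145,0],"yaw":0,"jaw":0},{"xyz":[0.03,-0.0145,0],"yaw":0,"jaw":0},{"xyz":[0.03,-0.0145,0],"yaw":0,"jaw":0},{"xyz":[0.03,-0.0145,0],"yaw":0,"jaw":0},{"xyz":[0.03,-0.0145,0],"yaw":0,"jaw":0},{"xyz":[0.03,-0.0145,0],"yaw":0,"jaw":0},{"xyz":[0.03,-0.0145,0],"yaw":0,"jaw":0},{"xyz":[0.03,-0.0145,0],"yaw":0,"jaw":0},{"xyz":[0.03,-0.014,0],"yaw":0,"jaw":0}]' 20
```

```text
time: 1.77
tcp_pos: [0.6657, -0.0332, 0.2085]
eef_rot: [0.985, 0.173, -0.003, -0.008]
contact_force: [-0.2, 0.1, -0.3]
gripper_width: 0.0005
```

```bash
python3 -m jog '[{"xyz":[0,0,0],"yaw":-7,"jaw":0},{"xyz":[0,0,0],"yaw":-7,"jaw":0},{"xyz":[0,0,0],"yaw":-7,"jaw":0},{"xyz":[0,0,0],"yaw":-7,"jaw":0},{"xyz":[0,0,0],"yaw":-7,"jaw":0},{"xyz":[0,0,0],"yaw":-7,"jaw":0},{"xyz":[0,0,0],"yaw":-7,"jaw":0},{"xyz":[0,0,0],"yaw":-7,"jaw":0},{"xyz":[0,0,0],"yaw":-7,"jaw":0},{"xyz":[0,0,0],"yaw":-7,"jaw":0},{"xyz":[0,0,0],"yaw":-7,"jaw":0},{"xyz":[0,0,0],"yaw":-7,"jaw":0},{"xyz":[0,0,0],"yaw":-7,"jaw":0},{"xyz":[0,0,0],"yaw":-7,"jaw":0},{"xyz":[0,0,0],"yaw":-7,"jaw":0},{"xyz":[0,0,0],"yaw":-7,"jaw":0}]'
cat > rel.py <<'E'
# remaining shift in tool axes to a world target:  rel.py X Y Z(mm) toolx_deg
import sys, numpy as np
from station import status
from scipy.spatial.transform import Rotation as R
def rel(t,yaw=None):
    s=status.get_state(); r=R.from_quat(s['eef_rot']); M=r.as_matrix(); p=s['tcp_pos']*1000
    a=np.degrees(np.arctan2(M[1,0],M[0,0]))
    print("t",round(s['time'],2),"tcp",p.round(1),"toolx ang",a.round(2),"tilt",np.degrees(np.arccos(-M[2,2])).round(2),"F",s['contact_force'].round(1),"j",s['joints'].round(2))
    d=M.T@(np.array(t)-p); print("tool shift mm",d.round(1), "yaw", None if yaw is None else round((a-yaw+180)%360-180,1))
if __name__=="__main__":
    a=[float(x) for x in sys.argv[1:]]; rel(a[:3],a[3] if len(a)>3 else None)
E
python3 rel.py 658 -67 60 138
```

```text
time: 3.1
tcp_pos: [0.6591, -0.0053, 0.198]
eef_rot: [0.385, 0.923, 0.007, -0.018]
contact_force: [0.5, 0.9, -0.8]
gripper_width: 0.0005
t 3.1 tcp [659.1  -5.3 198. ] toolx ang 134.71 tilt 2.24 F [ 0.5  0.9 -0.8] j [-0.2   0.41  1.33  0.02  1.44 -0.98]
tool shift mm [-48.4 -44.  136.3] yaw -3.3
```

```bash
python3 -m jog '[{"xyz":[-0.024,-0.022,0.03],"yaw":-3,"jaw":0},{"xyz":[-0.024,-0.022,0.03],"yaw":0,"jaw":0},{"xyz":[0,0,0],"yaw":0,"jaw":0},{"xyz":[0,0,0],"yaw":0,"jaw":0}]'; python3 rel.py 658 -67 60 138
```

```text
time: 3.43
tcp_pos: [0.6616, -0.0632, 0.1368]
eef_rot: [0.354, 0.935, 0.008, -0.018]
contact_force: [0.1, 0.7, 0.8]
gripper_width: 0.0005
t 3.43 tcp [661.6 -63.2 136.8] toolx ang 138.49 tilt 2.25 F [0.1 0.7 0.8] j [-0.29  0.47  1.37  0.02  1.34 -1.14]
tool shift mm [-2.8 -5.5 76.7] yaw 0.5
```

```bash
python3 -m jog '[{"xyz":[-0.003,-0.005,0.025],"yaw":0,"jaw":0},{"xyz":[0,0,0.025],"yaw":0,"jaw":0},{"xyz":[0,0,0.025],"yaw":0,"jaw":0},{"xyz":[0,0,0.02],"yaw":0,"jaw":0},{"xyz":[0,0,0.01],"yaw":0,"jaw":0},{"xyz":[0,0,0],"yaw":0,"jaw":0},{"xyz":[0,0,0],"yaw":0,"jaw":0}]'; python3 rel.py 658 -67 24.5 138
python3 - <<'E'
from meas import *
for n in("top","side"):
    p,d=vision.grab_frame(n)
    p=p[95:230,190:370] if n=="top" else p[150:285,195:375]
    cv2.imwrite(f"pics/{n}1.png",cv2.resize(p,None,fx=4,fy=4,interpolation=cv2.INTER_CUBIC))
E
```

```text
time: 4.02
tcp_pos: [0.6597, -0.0588, 0.0336]
eef_rot: [0.353, 0.935, 0.01, -0.015]
contact_force: [-0.6, -0.1, 0.4]
gripper_width: 0.0008
t 4.02 tcp [659.7 -58.8  33.6] toolx ang 138.61 tilt 2.07 F [-0.6 -0.1  0.4] j [-0.28  0.58  1.44  0.02  1.16 -1.14]
tool shift mm [-4.4 -7.3  8.9] yaw 0.6
```

View pics/top1.png

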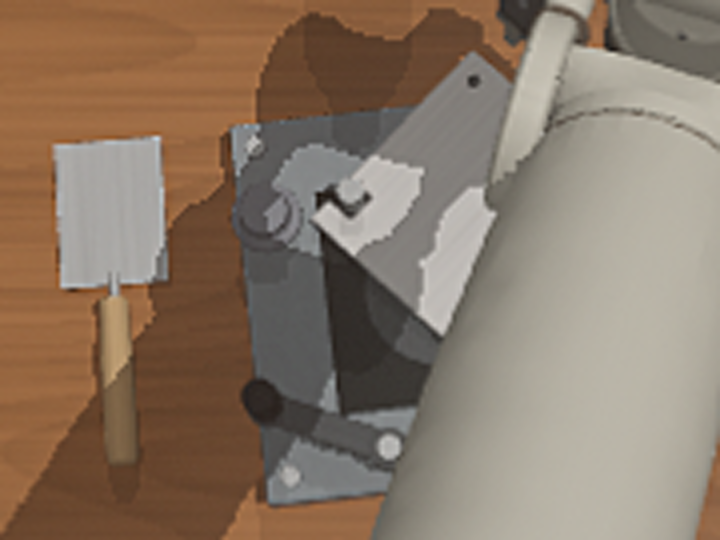

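View pics/side1.png

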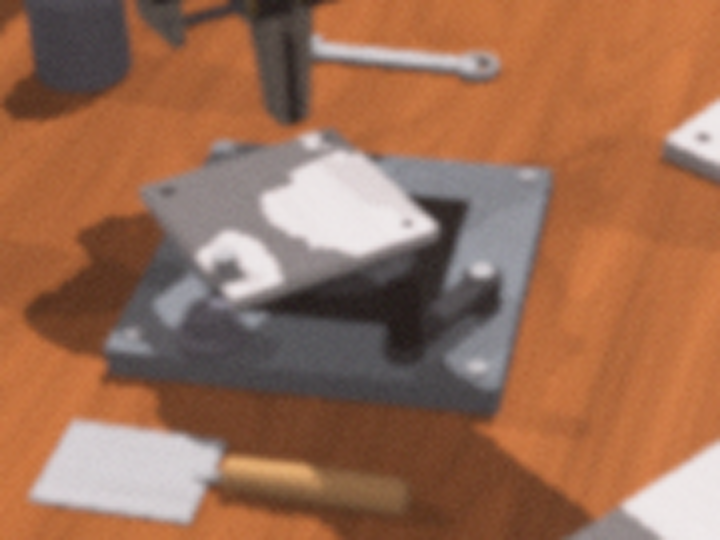

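```bash
python3 -m jog '[{"xyz":[0,-0.008,0.005],"yaw":0,"jaw":0},{"xyz":[0,0,0.0045],"yaw":0.5,"jaw":0},{"xyz":[0,0,0],"yaw":0,"jaw":0},{"xyz":[0,0,0],"yaw":0,"jaw":0}]'
cat > pl.py <<'E'
# TCP in plate axes for yaw=tool yaw about peg, and in hatch axes
import numpy as np
from station import status
from scipy.spatial.transform import Rotation as R
s=status.get_state(); M=R.from_quat(s['eef_rot']).as_matrix(); p=s['tcp_pos']*1000
a=np.degrees(np.arctan2(M[1,0],M[0,0])); th=np.radians(a-90)
peg=np.array([631.2,111.8]); d=p[:2]-peg
f=lambda t:np.array([np.cos(t)*d[0]+np.sin(t)*d[1],-np.sin(t)*d[0]+np.cos(t)*d[1]])
F=M.T@s['contact_force']
print("t",round(s['time'],2),"tcp",p.round(1),"rel hatch yaw",(a-90-6.98).round(2),"in plate axes (if aligned)",f(th).round(1),"Ftool",F.round(1),"x-axis dz",M[2,:2].round(3))
E
python3 pl.py
```

```text
time: 4.45
tcp_pos: [0.6575, -0.0665, 0.0289]
eef_rot: [0.358, 0.934, 0.01, -0.011]
contact_force: [0.2, 0.2, -0.6]
gripper_width: 0.0005
t 4.45 tcp [657.5 -66.5  28.9] rel hatch yaw 41.07 in plate axes (if aligned) [-115.  -138.8] Ftool [-0.   0.3  0.6] x-axis dz [0.027 0.011]
```

```bash
python3 -m jog '[{"xyz":[0,0,0.006],"yaw":0,"jaw":0},{"xyz":[0.004,0,0],"yaw":0,"jaw":0},{"xyz":[0.005,0,0.0],"yaw":0,"jaw":0},{"xyz":[0,0,0],"yaw":0,"jaw":0},{"xyz":[0,0,0],"yaw":0,"jaw":0}]'
python3 pl.py
```

```text
time: 4.87
tcp_pos: [0.6504, -0.0601, 0.0232]
eef_rot: [0.358, 0.933, 0.01, -0.01]
contact_force: [0.1, 0.3, 0.7]
gripper_width: 0.0005
t 4.87 tcp [650.4 -60.1  23.2] rel hatch yaw 41.03 in plate axes (if aligned) [-114.9 -129.3] Ftool [ 0.1  0.3 -0.7] x-axis dz [0.026 0.011]
```

```bash
python3 -m jog '[{"xyz":[0.003,0,0],"yaw":0,"jaw":0},{"xyz":[0.004,-0.004,0],"yaw":2,"jaw":0},{"xyz":[0.004,-0.004,0],"yaw":2,"jaw":0},{"xyz":[0.004,-0.004,0],"yaw":2,"jaw":0},{"xyz":[0.004,-0.004,0],"yaw":2,"jaw":0}]'
python3 pl.py
```

```text
time: 5.28
tcp_pos: [0.6266, -0.0586, 0.0241]
eef_rot: [0.425, 0.905, 0.009, -0.008]
contact_force: [0.7, -2.1, -1.4]
gripper_width: 0.0002
t 5.28 tcp [626.6 -58.6  24.1] rel hatch yaw 32.78 in plate axes (if aligned) [-112.6 -128. ] Ftool [-2.1 -0.8  1.4] x-axis dz [0.022 0.009]
```

```bash
python3 -m jog '[{"xyz":[0.004,-0.0045,0],"yaw":2,"jaw":0},{"xyz":[0.004,-0.0045,0],"yaw":2,"jaw":0},{"xyz":[0.004,-0.0045,0],"yaw":2,"jaw":0},{"xyz":[0.004,-0.0045,0],"yaw":2,"jaw":0},{"xyz":[0.004,-0.0045,0],"yaw":2,"jaw":0},{"xyz":[0.004,-0.0045,0],"yaw":2,"jaw":0}]'
python3 pl.py
python3 - <<'E'
from meas import *
for n in("top","side"):
    p,d=vision.grab_frame(n)
    p=p[95:230,190:370] if n=="top" else p[150:285,195:375]
    cv2.imwrite(f"pics/{n}2.png",cv2.resize(p,None,fx=4,fy=4,interpolation=cv2.INTER_CUBIC))
E
```

```text
time: 5.78
tcp_pos: [0.5915, -0.0554, 0.0257]
eef_rot: [0.522, 0.853, 0.008, -0.005]
contact_force: [-0.5, -0.2, -0.3]
gripper_width: 0.0005
t 5.78 tcp [591.5 -55.4  25.7] rel hatch yaw 20.15 in plate axes (if aligned) [-111.6 -130.7] Ftool [ 0.1 -0.5  0.3] x-axis dz [0.016 0.009]
```

View pics/side2.png

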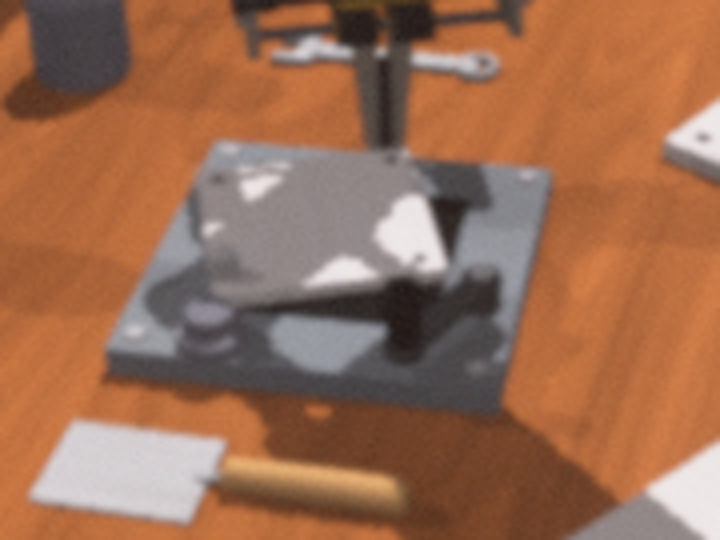

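View pics/top2.png

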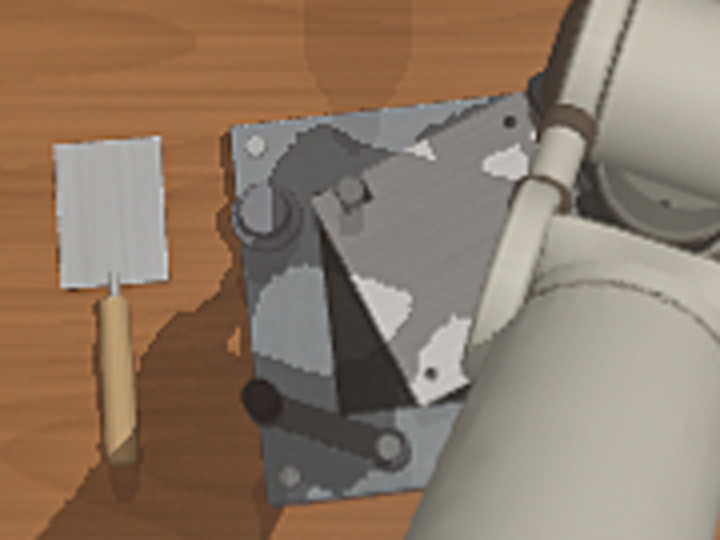

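```bash
python3 -m jog '[{"xyz":[0.0055,-0.0045,0.001],"yaw":2,"jaw":0},{"xyz":[0.0042,-0.0045,0.0005],"yaw":2,"jaw":0},{"xyz":[0.0042,-0.0045,0],"yaw":2,"jaw":0},{"xyz":[0.0042,-0.0045,0],"yaw":2,"jaw":0},{"xyz":[0.0042,-0.0045,0],"yaw":2,"jaw":0},{"xyz":[0.0042,-0.0045,0],"yaw":2,"jaw":0}]'
python3 pl.py
python3 - <<'E'
from meas import *
for n in("top","side"):
    p,d=vision.grab_frame(n); cv2.imwrite(f"pics/{n}3r.png",p)
    p=p[95:230,190:370] if n=="top" else p[150:285,195:375]
    cv2.imwrite(f"pics/{n}3.png",cv2.resize(p,None,fx=4,fy=4,interpolation=cv2.INTER_CUBIC))
E
```

```text
time: 6.38
tcp_pos: [0.5599, -0.0443, 0.0268]
eef_rot: [0.608, 0.794, 0.007, -0.0]
contact_force: [-0.2, -1.1, -1.7]
gripper_width: 0.0005
t 6.38 tcp [559.9 -44.3  26.8] rel hatch yaw 8.17 in plate axes (if aligned) [-109.6 -132.1] Ftool [-1.1 -0.5  1.7] x-axis dz [0.009 0.012]
```

View pics/top3.png

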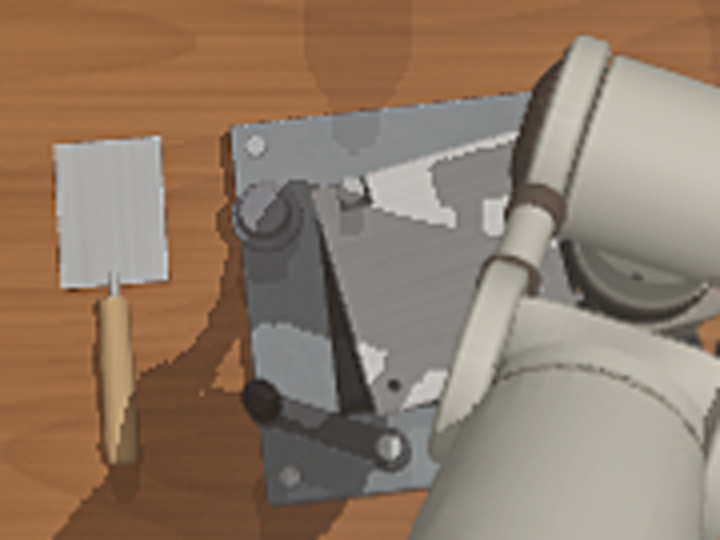

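```bash
python3 -m jog '[{"xyz":[0.004,-0.004,0.002],"yaw":2,"jaw":0},{"xyz":[0.004,-0.004,0.001],"yaw":2,"jaw":0},{"xyz":[0.003,-0.003,0],"yaw":1.5,"jaw":0},{"xyz":[0,0,0],"yaw":0,"jaw":0}]'
python3 pl.py
python3 - <<'E'
from meas import *
for n in("top","side"):
    p,d=vision.grab_frame(n); cv2.imwrite(f"pics/{n}4r.png",p)
    p=p[95:230,190:370] if n=="top" else p[150:285,195:375]
    cv2.imwrite(f"pics/{n}4.png",cv2.resize(p,None,fx=4,fy=4,interpolation=cv2.INTER_CUBIC))
E
```

```text
time: 6.82
tcp_pos: [0.5515, -0.04, 0.027]
eef_rot: [0.643, 0.766, 0.008, 0.005]
contact_force: [0.4, -0.0, 0.6]
gripper_width: 0.0003
t 6.82 tcp [551.5 -40.   27. ] rel hatch yaw 2.99 in plate axes (if aligned) [-104.7 -135.7] Ftool [-0.1  0.4 -0.6] x-axis dz [0.002 0.018]
```

View pics/top4.png

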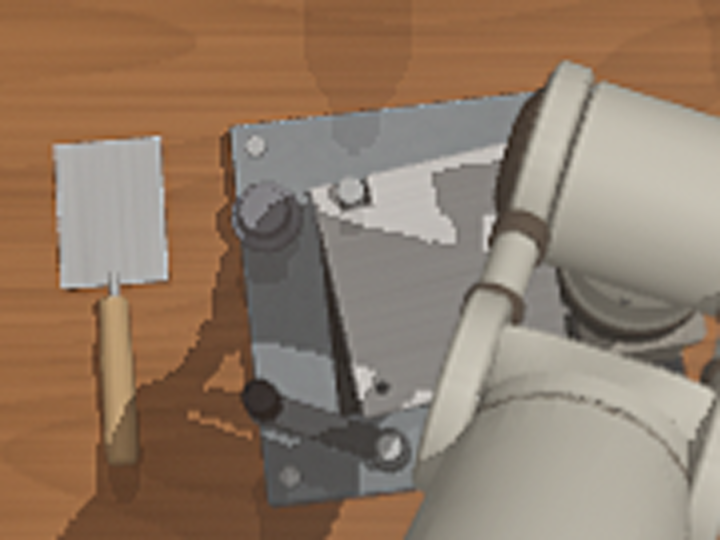

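View pics/side4.png

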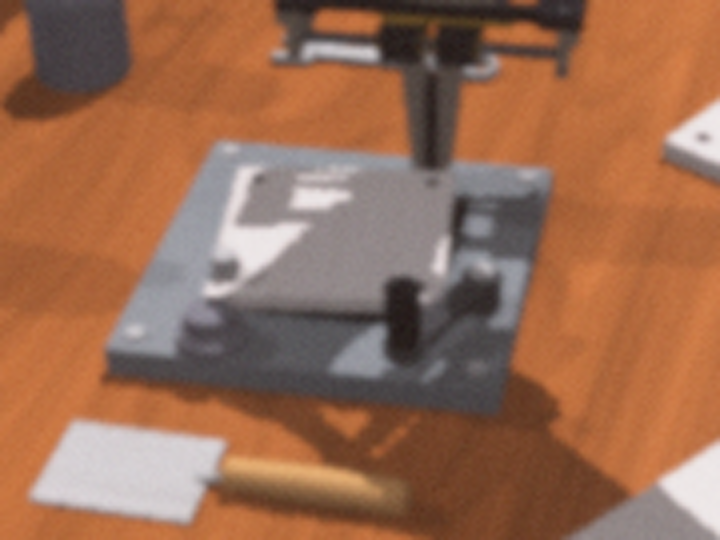

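```bash
python3 -m jog '[{"xyz":[-0.001,-0.003,0.003],"yaw":0,"jaw":0},{"xyz":[0,-0.003,0.002],"yaw":1,"jaw":0},{"xyz":[0,0,0],"yaw":0,"jaw":0},{"xyz":[0,0,0],"yaw":0,"jaw":0}]'
python3 pl.py
cat > edge.py <<'E'
from meas import *
def edge(p,rows=(152,194),z=0.030):
    g=cv2.GaussianBlur(p,(3,3),0).max(2).astype(float); pts=[]
    for r in range(*rows):
        x0=262+ (r-145)*0.17
        lo=int(x0)-2; seg=g[r,lo:lo+26]; dd=np.diff(seg); k=int(np.argmax(dd))
        if dd[k]>8 and 0<k<len(dd)-1:
            a,b,c=dd[k-1],dd[k],dd[k+1]; o=.5*(a-c)/(a-2*b+c) if (a-2*b+c) else 0
            pts.append((lo+k+.5+o,r))
    X=onplane("top",pts,z)[:,:2]*1000
    vx,vy,x0,y0=cv2.fitLine(X.astype(np.float32),cv2.DIST_HUBER,0,.01,.01).ravel()
    if vx<0: vx,vy=-vx,-vy
    res=np.abs((X-[x0,y0])@[-vy,vx]); ok=res<1.5; 
    Y=X[ok].astype(np.float32); vx,vy,x0,y0=cv2.fitLine(Y,cv2.DIST_L2,0,.01,.01).ravel()
    if vx<0: vx,vy=-vx,-vy
    H=np.array([577.25,58.8]); u=np.radians(6.98); h=(Y-H)@np.array([[np.cos(u),-np.sin(u)],[np.sin(u),np.cos(u)]])
    print("edge rel yaw deg",round(np.degrees(np.arctan2(vy,vx))-6.98,2),"n",ok.sum(),"of",len(ok),"hatch y at ends",h[[0,-1]].round(1).tolist())
if __name__=="__main__":
    import sys; edge(cv2.imread(sys.argv[1]))
E
python3 edge.py pics/top4r.png; python3 edge.py pics/top3r.png
```

```text
time: 7.25
tcp_pos: [0.5465, -0.0418, 0.0212]
eef_rot: [0.649, 0.761, 0.008, 0.005]
contact_force: [0.1, -0.0, -0.9]
gripper_width: 0.0003
t 7.25 tcp [546.5 -41.8  21.2] rel hatch yaw 2.09 in plate axes (if aligned) [-107.9 -138.3] Ftool [-0.   0.1  0.9] x-axis dz [0.004 0.019]
edge rel yaw deg 6.32 n 42 of 42 hatch y at ends [[43.4, 66.1], [-56.4, 55.0]]
edge rel yaw deg 9.96 n 42 of 42 hatch y at ends [[43.2, 64.4], [-57.4, 46.7]]
```

```bash
python3 -m jog '[{"xyz":[0.003,0,-0.0025],"yaw":0,"jaw":0},{"xyz":[0.005,-0.002,0],"yaw":0,"jaw":0},{"xyz":[0.004,-0.002,0],"yaw":0,"jaw":0},{"xyz":[0.003,-0.002,0],"yaw":0,"jaw":0},{"xyz":[0,0,0],"yaw":0,"jaw":0}]'
python3 pl.py
cat > shot.py <<'E'
import sys
from meas import *
from edge import edge
t=sys.argv[1]
for n in sys.argv[2:] or ("top",):
    p,d=vision.grab_frame(n); cv2.imwrite(f"pics/{n}{t}r.png",p)
    if n=="top":
        try: edge(p)
        except Exception as e: print(e)
    q=p[95:230,190:370] if n=="top" else p[150:285,195:375]
    cv2.imwrite(f"pics/{n}{t}.png",cv2.resize(q,None,fx=4,fy=4,interpolation=cv2.INTER_CUBIC))
E
python3 shot.py 5 top
```

```text
time: 7.67
tcp_pos: [0.5367, -0.0301, 0.0237]
eef_rot: [0.648, 0.761, 0.005, 0.006]
contact_force: [-0.1, -1.5, -0.6]
gripper_width: 0.0005
t 7.67 tcp [536.7 -30.1  23.7] rel hatch yaw 2.21 in plate axes (if aligned) [-116.  -124.9] Ftool [-1.5 -0.3  0.6] x-axis dz [-0.002  0.016]
edge rel yaw deg 2.4 n 42 of 42 hatch y at ends [[43.9, 69.9], [-55.2, 65.8]]
```

View pics/top5.png

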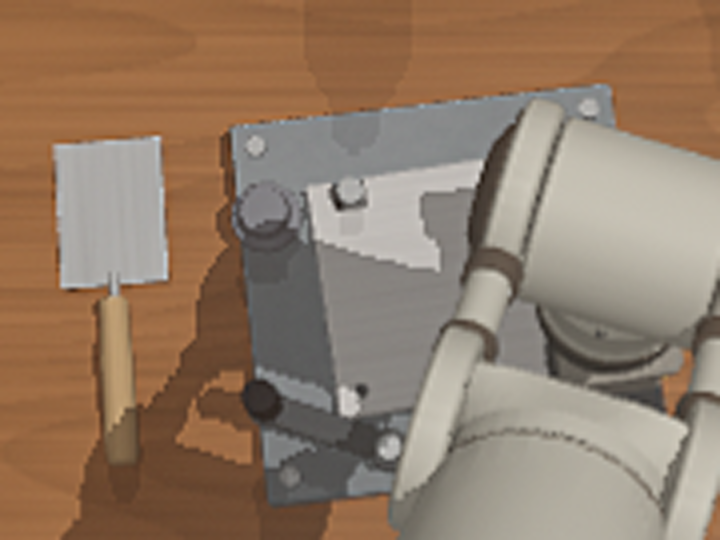

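```bash
python3 -m jog '[{"xyz":[0.003,-0.002,0],"yaw":1,"jaw":0},{"xyz":[0.002,-0.002,0],"yaw":1,"jaw":0},{"xyz":[0,0,0],"yaw":0,"jaw":0}]'
python3 pl.py; python3 shot.py 6 top
```

```text
time: 7.97
tcp_pos: [0.5317, -0.0263, 0.0239]
eef_rot: [0.662, 0.749, 0.005, 0.006]
contact_force: [-1.3, -2.3, -0.8]
gripper_width: 0.0003
t 7.97 tcp [531.7 -26.3  23.9] rel hatch yaw 0.05 in plate axes (if aligned) [-115.7 -124.9] Ftool [-2.1 -1.6  0.8] x-axis dz [-0.003  0.015]
edge rel yaw deg 0.16 n 40 of 42 hatch y at ends [[44.0, 70.9], [-49.8, 70.8]]
```

```bash
python3 -m jog '[{"xyz":[-0.006,0,0],"yaw":0,"jaw":0},{"xyz":[-0.012,0,0],"yaw":0,"jaw":0},{"xyz":[0,0,-0.025],"yaw":0,"jaw":0},{"xyz":[0,0,-0.035],"yaw":0,"jaw":0},{"xyz":[-0.02,0,-0.035],"yaw":0,"jaw":0.0},{"xyz":[-0.035,0,-0.02],"yaw":0,"jaw":0.0},{"xyz":[-0.035,0,0],"yaw":0,"jaw":0.0},{"xyz":[-0.035,0,0],"yaw":0,"jaw":0.0},{"xyz":[-0.035,0,0],"yaw":0,"jaw":0.0},{"xyz":[-0.035,0,0],"yaw":0,"jaw":0.0},{"xyz":[-0.02,0,0],"yaw":0,"jaw":0.0},{"xyz":[0,0,0],"yaw":0,"jaw":0.0}]'
python3 pl.py; python3 shot.py 7 top side; python3 - <<'E'
from meas import *
analyse(cv2.imread("pics/top7r.png"),"top7")
E
```

```text
time: 9.02
tcp_pos: [0.5623, -0.2739, 0.1462]
eef_rot: [0.662, 0.75, 0.009, 0.009]
contact_force: [0.8, -0.4, -1.4]
gripper_width: 0.0001
t 9.02 tcp [ 562.3 -273.9  146.2] rel hatch yaw 0.17 in plate axes (if aligned) [-116.3 -374.1] Ftool [-0.5  0.7  1.4] x-axis dz [-0.001  0.026]
edge rel yaw deg 0.37 n 40 of 42 hatch y at ends [[44.0, 70.9], [-49.9, 70.4]]
plate [array([579.23,  59.79]), array([139.82, 139.17]), np.float64(7.34)]
hatch [array([577.1 ,  61.62]), array([231.44, 236.28]), np.float64(7.05)]
```

View pics/top7.png

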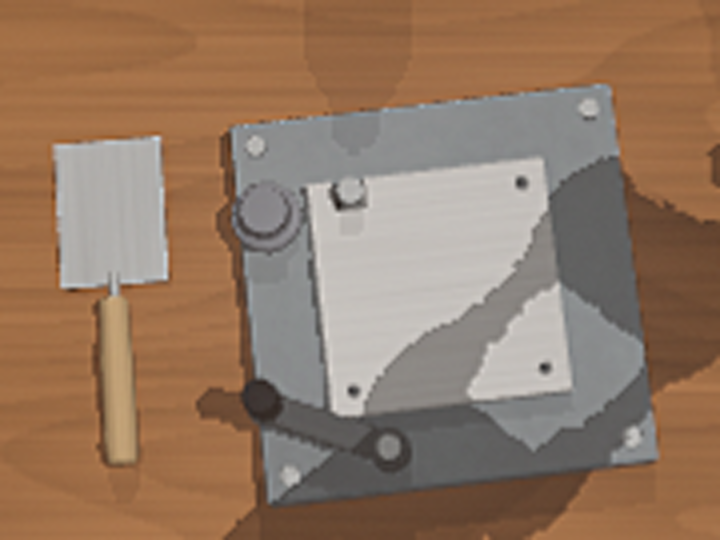

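View pics/side7.png

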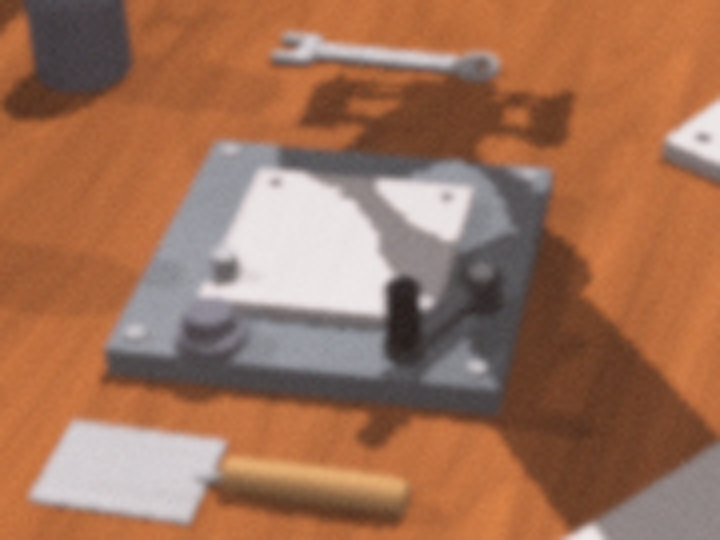

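```bash
python3 - <<'E'
from h import *
p=cv2.imread("pics/top7r.png"); H=np.array([480.1,87.2])
hsv=cv2.cvtColor(p,cv2.COLOR_BGR2HSV); m=(hsv[...,2]<75).astype(np.uint8); m[:185]=0;m[205:]=0;m[:,:249]=0;m[:,263:]=0
n,l,st,c=cv2.connectedComponentsWithStats(m); k=1+np.argmax(st[1:,4]); print(st[k],c[k])
for uv in (c[k],(255.5,194.5)):
    X=onplane("top",[uv],.078)[0]*1000; d=X[:2]-H; a=np.degrees(np.arctan2(d[1],d[0])); print(X.round(1),"r",np.hypot(*d).round(1),"world ang",a.round(1),"clamp rad",np.radians(96.98-a).round(3))
# from arm line: hinge boss top px
print(onplane("top",[(190+390/4,95+447/4)],.045)*1000)
p=cv2.imread("pics/side7r.png")
for uv in [(195+403/4,150+285/4)]:
    print("side",onplane("side",[uv],.08)*1000)
E
python3 rel.py 501 159 140 73
```

```text
[250 190  11  11  86] [255.03488372 194.80232558]
[502.1 156.1  78. ] r 72.4 world ang 72.3 clamp rad 0.431
[502.8 155.1  78. ] r 71.6 world ang 71.5 clamp rad 0.445
[[480.34536738  85.0627426   45.        ]]
side [[502.65889257 160.2937471   80.        ]]
t 9.12 tcp [ 562.  -270.1  145.8] toolx ang 97.27 tilt 1.41 F [-0.1  1.2  0.2] j [-0.65  0.32  1.54  0.02  1.26 -0.78]
tool shift mm [433.3  -6.4   6.2] yaw 24.3
```

```bash
python3 -m jog '[{"xyz":[0.02,0,0],"yaw":0,"jaw":0.045},{"xyz":[0.035,0,0],"yaw":0,"jaw":0.045},{"xyz":[0.036,0,0],"yaw":0,"jaw":0.045},{"xyz":[0.036,0,0],"yaw":0,"jaw":0.045},{"xyz":[0.036,0,0],"yaw":0,"jaw":0.045},{"xyz":[0.036,0,0],"yaw":0,"jaw":0.045},{"xyz":[0.036,0,0],"yaw":0,"jaw":0.045},{"xyz":[0.036,0,0],"yaw":0,"jaw":0.045},{"xyz":[0.036,0,0],"yaw":0,"jaw":0.045},{"xyz":[0.036,0,0],"yaw":0,"jaw":0.045},{"xyz":[0.025,0,0],"yaw":0,"jaw":0.045},{"xyz":[0.015,0,0],"yaw":0,"jaw":0.045},{"xyz":[0,0,0],"yaw":6,"jaw":0.045},{"xyz":[0,0,0],"yaw":7,"jaw":0.045},{"xyz":[0,0,0],"yaw":7,"jaw":0.045},{"xyz":[0,0,0],"yaw":4,"jaw":0.045},{"xyz":[0,0,0],"yaw":0,"jaw":0.045}]'
python3 rel.py 502.5 158 100 72.5
```

```text
time: 10.53
tcp_pos: [0.4916, 0.1537, 0.1446]
eef_rot: [0.799, 0.601, 0.013, -0.003]
contact_force: [1.3, -1.1, 0.2]
gripper_width: 0.0445
t 10.53 tcp [491.6 153.7 144.6] toolx ang 73.84 tilt 1.54 F [ 1.3 -1.1  0.2] j [0.06 0.05 1.86 0.02 1.22 0.33]
tool shift mm [ 6.1  8.9 44.9] yaw 1.3
```

```bash
python3 -m jog '[{"xyz":[0.006,0.009,0],"yaw":1.3,"jaw":0.045},{"xyz":[0,0,0.02],"yaw":0,"jaw":0.045},{"xyz":[0,0,0.02],"yaw":0,"jaw":0.045},{"xyz":[0,0,0],"yaw":0,"jaw":0.045},{"xyz":[0,0,0],"yaw":0,"jaw":0.045}]'
python3 rel.py 502.5 158 56 72.5; python3 shot.py 8 top side
```

```text
time: 10.95
tcp_pos: [0.4994, 0.163, 0.1049]
eef_rot: [0.801, 0.598, 0.014, -0.004]
contact_force: [1.0, -0.1, -0.1]
gripper_width: 0.0446
t 10.95 tcp [499.4 163.  104.9] toolx ang 73.47 tilt 1.69 F [ 1.  -0.1 -0.1] j [0.07 0.13 1.86 0.03 1.14 0.35]
tool shift mm [-5.3  3.9 48.8] yaw 1.0
edge rel yaw deg -10.44 n 18 of 42 hatch y at ends [[32.8, 58.1], [-49.8, 70.9]]
```

View pics/side8.png

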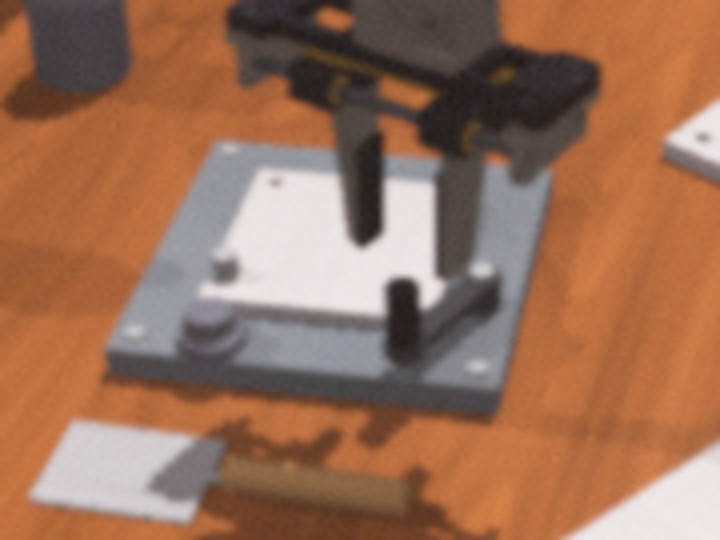

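```bash
python3 -m jog '[{"xyz":[-0.005,0.003,0.01],"yaw":1,"jaw":0.045},{"xyz":[0,0,0.015],"yaw":0,"jaw":0.045},{"xyz":[0,0,0.012],"yaw":0,"jaw":0.045},{"xyz":[0,0,0.01],"yaw":0,"jaw":0.045},{"xyz":[0,0,0],"yaw":0,"jaw":0.045},{"xyz":[0,0,0],"yaw":0,"jaw":0.045}]'
python3 rel.py 502.5 158 56 72.5; python3 shot.py 9 top side
```

```text
time: 11.55
tcp_pos: [0.506, 0.1571, 0.06]
eef_rot: [0.807, 0.59, 0.018, -0.002]
contact_force: [-0.2, 0.1, -0.0]
gripper_width: 0.045
t 11.55 tcp [506.  157.1  60. ] toolx ang 72.31 tilt 2.1 F [-0.2  0.1 -0. ] j [0.06 0.2  1.88 0.03 1.03 0.35]
tool shift mm [-0.3 -3.7  3.9] yaw -0.2
edge rel yaw deg -6.79 n 17 of 42 hatch y at ends [[31.3, 45.3], [-28.0, 53.0]]
```

View pics/side9.png

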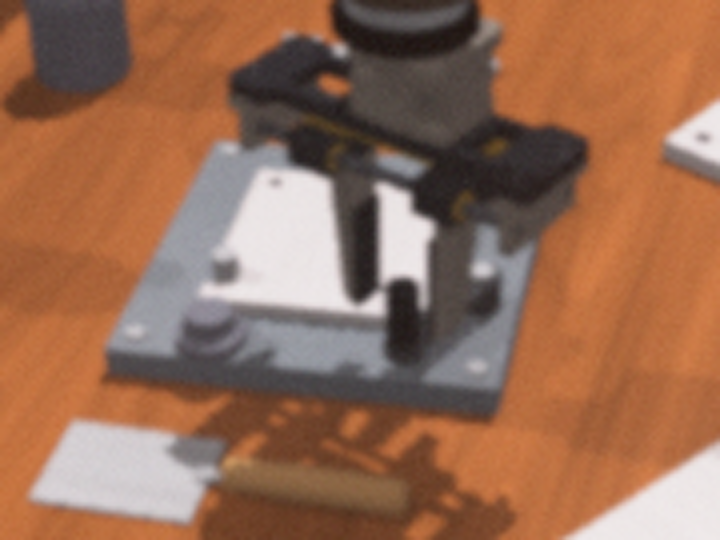

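View pics/top9.png

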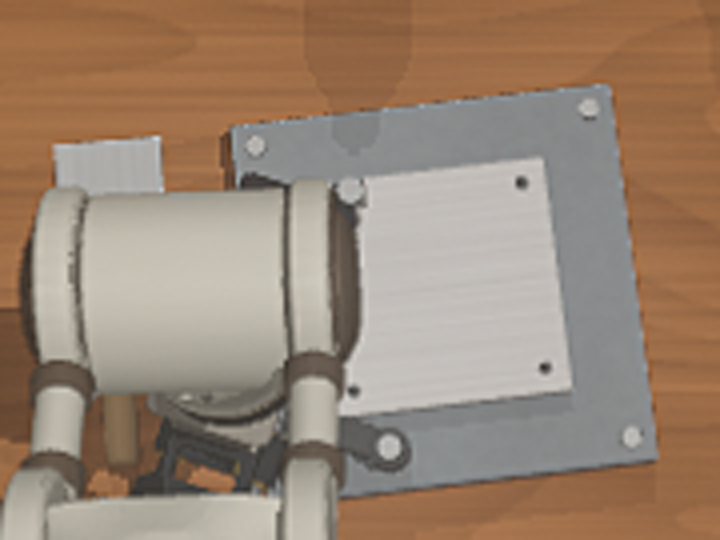

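```bash
python3 -m jog '[{"xyz":[0,-0.001,0.003],"yaw":0,"jaw":0.024},{"xyz":[0,0,0],"yaw":0,"jaw":0.024},{"xyz":[0,0,0],"yaw":0,"jaw":0.024},{"xyz":[0,0,0],"yaw":0,"jaw":0.024}]' 8
cat > cl.py <<'E'
import numpy as np
from station import status
from scipy.spatial.transform import Rotation as R
s=status.get_state(); M=R.from_quat(s['eef_rot']).as_matrix(); p=s['tcp_pos']*1000
d=p[:2]-[480.1,87.2]; a=np.degrees(np.arctan2(d[1],d[0])); x=np.degrees(np.arctan2(M[1,0],M[0,0]))
print("t",round(s['time'],2),"tcp",p.round(1),"r",np.hypot(*d).round(1),"tcp clamp angle rad",np.radians(96.98-a).round(3),"toolx as clamp angle",np.radians(96.98-x).round(3),"Ftool",(M.T@s['contact_force']).round(1),"w",s['gripper_width'],"dz",M[2,:2].round(3))
E
python3 cl.py
```

```text
time: 11.98
tcp_pos: [0.5067, 0.1577, 0.0591]
eef_rot: [0.807, 0.59, 0.02, -0.001]
contact_force: [-0.4, 0.0, 0.2]
gripper_width: 0.0242
t 11.98 tcp [506.7 157.7  59.1] r 75.3 tcp clamp angle rad 0.483 toolx as clamp angle 0.43 Ftool [-0.1 -0.4 -0.2] w 0.024236769660354537 dz [0.033 0.023]
```

```bash
python3 -m jog '[{"xyz":[0,0.004,0],"yaw":4,"jaw":0.024},{"xyz":[0,0.0052,0.0005],"yaw":4,"jaw":0.024},{"xyz":[0,0.0052,0],"yaw":4,"jaw":0.024},{"xyz":[0,0.0052,0.0005],"yaw":4,"jaw":0.024},{"xyz":[0,0.0052,0],"yaw":4,"jaw":0.024}]'
python3 cl.py
```

```text
time: 12.4
tcp_pos: [0.5256, 0.1476, 0.0583]
eef_rot: [0.9, 0.435, 0.016, -0.006]
contact_force: [-1.6, 0.2, 0.4]
gripper_width: 0.0244
t 12.4 tcp [525.6 147.6  58.3] r 75.6 tcp clamp angle rad 0.767 toolx as clamp angle 0.792 Ftool [-0.8 -1.4 -0.5] w 0.02436575894786973 dz [0.034 0.003]
```

Following the arc with the hinge's light resistance felt; carrying on.

```bash
python3 -m jog '[{"xyz":[0,0.0055,0],"yaw":3.5,"jaw":0.024},{"xyz":[0,0.0052,0],"yaw":4,"jaw":0.024},{"xyz":[0,0.0052,0],"yaw":4,"jaw":0.024},{"xyz":[0,0.0052,0],"yaw":4,"jaw":0.024},{"xyz":[0,0.0052,0],"yaw":4,"jaw":0.024},{"xyz":[0,0.0052,0],"yaw":4,"jaw":0.024}]'
python3 cl.py
```

```text
time: 12.9
tcp_pos: [0.5444, 0.1262, 0.058]
eef_rot: [0.972, 0.233, 0.012, -0.013]
contact_force: [-0.8, 1.3, 0.3]
gripper_width: 0.0239
t 12.9 tcp [544.4 126.2  58. ] r 75.2 tcp clamp angle rad 1.147 toolx as clamp angle 1.223 Ftool [-0.1 -1.5 -0.3] w 0.02394929786125033 dz [ 0.028 -0.019]
```

```bash
python3 -m jog '[{"xyz":[-0.0003,0.006,0],"yaw":3,"jaw":0.024},{"xyz":[-0.0003,0.006,0],"yaw":3,"jaw":0.024},{"xyz":[-0.0003,0.006,0],"yaw":3.5,"jaw":0.024},{"xyz":[-0.0003,0.006,0],"yaw":3.5,"jaw":0.024}]'
python3 cl.py; python3 shot.py 10 top side
```

```text
time: 13.23
tcp_pos: [0.5533, 0.1061, 0.058]
eef_rot: [0.993, 0.115, 0.011, -0.017]
contact_force: [0.7, 2.2, -0.1]
gripper_width: 0.0242
t 13.23 tcp [553.3 106.1  58. ] r 75.6 tcp clamp angle rad 1.44 toolx as clamp angle 1.463 Ftool [ 1.1 -2.   0.2] w 0.02418235720403393 dz [ 0.026 -0.03 ]
edge rel yaw deg 28.16 n 4 of 18 hatch y at ends [[9.1, 63.0], [-36.8, 39.2]]
```

View pics/side10.png

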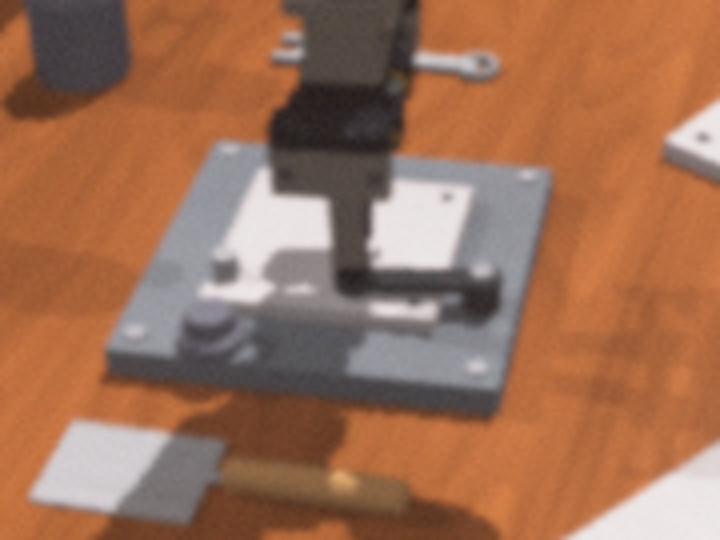

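```bash
python3 -m jog '[{"xyz":[-0.0003,0.005,0],"yaw":3,"jaw":0.024},{"xyz":[-0.0003,0.004,0],"yaw":3,"jaw":0.024}]'
python3 cl.py;  python3 -m jog '[{"xyz":[-0.0003,0.004,0],"yaw":2,"jaw":0.024}]'; python3 cl.py
```

```text
time: 13.5
tcp_pos: [0.5547, 0.0976, 0.0581]
eef_rot: [0.998, 0.065, 0.011, -0.017]
contact_force: [-0.3, 2.4, -0.4]
gripper_width: 0.0239
t 13.5 tcp [554.7  97.6  58.1] r 75.4 tcp clamp angle rad 1.554 toolx as clamp angle 1.564 Ftool [ 0.  -2.4  0.5] w 0.02389577730444509 dz [ 0.024 -0.033]
time: 13.58
tcp_pos: [0.5551, 0.0942, 0.0581]
eef_rot: [0.999, 0.047, 0.011, -0.018]
contact_force: [0.5, 1.8, -0.8]
gripper_width: 0.0243
t 13.58 tcp [555.1  94.2  58.1] r 75.4 tcp clamp angle rad 1.599 toolx as clamp angle 1.599 Ftool [ 0.6 -1.7  0.9] w 0.02434091467282123 dz [ 0.023 -0.035]
```

```bash
python3 -m jog '[{"xyz":[0,0.003,0],"yaw":0.5,"jaw":0.024}]'; python3 cl.py;  python3 -m jog '[{"xyz":[0,0.003,0],"yaw":0,"jaw":0.024}]'; python3 cl.py
```

```text
time: 13.67
tcp_pos: [0.5554, 0.0923, 0.0581]
eef_rot: [0.999, 0.043, 0.011, -0.019]
contact_force: [1.0, 12.5, -1.8]
gripper_width: 0.0242
t 13.67 tcp [555.4  92.3  58.1] r 75.5 tcp clamp angle rad 1.625 toolx as clamp angle 1.607 Ftool [  2.  -12.3   2.3] w 0.02418379612147665 dz [ 0.023 -0.037]
time: 13.75
tcp_pos: [0.5554, 0.0922, 0.058]
eef_rot: [0.999, 0.043, 0.011, -0.022]
contact_force: [1.3, 16.2, -1.3]
gripper_width: 0.024
t 13.75 tcp [555.4  92.2  58. ] r 75.5 tcp clamp angle rad 1.626 toolx as clamp angle 1.607 Ftool [  2.7 -16.    2.1] w 0.02398309552438006 dz [ 0.024 -0.043]
```

```bash
python3 -m jog '[{"xyz":[0,-0.001,0],"yaw":0,"jaw":0.045},{"xyz":[0,0,0],"yaw":0,"jaw":0.045},{"xyz":[0,0,0],"yaw":0,"jaw":0.045},{"xyz":[0,0,0],"yaw":0,"jaw":0.045}]'; python3 cl.py; python3 -m jog '[{"xyz":[0,0,-0.01],"yaw":0,"jaw":0.045},{"xyz":[0,0,-0.02],"yaw":0,"jaw":0.045},{"xyz":[0,0,-0.03],"yaw":0,"jaw":0.045},{"xyz":[0,0,-0.03],"yaw":0,"jaw":0.045},{"xyz":[-0.01,0.02,-0.02],"yaw":0,"jaw":0.045},{"xyz":[-0.01,0.035,0],"yaw":0,"jaw":0.045},{"xyz":[-0.01,0.035,0],"yaw":0,"jaw":0.045},{"xyz":[-0.01,0.035,0],"yaw":0,"jaw":0.045},{"xyz":[-0.01,0.035,0],"yaw":0,"jaw":0.045},{"xyz":[-0.01,0.035,0],"yaw":0,"jaw":0.045},{"xyz":[0,0.035,0],"yaw":0,"jaw":0.045},{"xyz":[0,0.035,0],"yaw":0,"jaw":0.045},{"xyz":[0,0.035,0],"yaw":0,"jaw":0.045},{"xyz":[0,0.02,0],"yaw":0,"jaw":0.045},{"xyz":[0,0,0],"yaw":0,"jaw":0.045},{"xyz":[0,0,0],"yaw":0,"jaw":0.045}]'; python3 cl.py; python3 shot.py 11 top side
```

```text
time: 14.08
tcp_pos: [0.5549, 0.094, 0.0583]
eef_rot: [0.999, 0.047, 0.011, -0.022]
contact_force: [1.2, 0.6, -0.5]
gripper_width: 0.0446
t 14.08 tcp [554.9  94.   58.3] r 75.2 tcp clamp angle rad 1.603 toolx as clamp angle 1.599 Ftool [ 1.2 -0.5  0.5] w 0.04462707099034628 dz [ 0.024 -0.042]
time: 15.42
tcp_pos: [0.5236, -0.2549, 0.1753]
eef_rot: [0.998, 0.051, 0.016, -0.014]
contact_force: [0.5, 0.6, 0.1]
gripper_width: 0.0449
t 15.42 tcp [ 523.6 -254.9  175.3] r 344.9 tcp clamp angle rad 3.137 toolx as clamp angle 1.591 Ftool [ 0.5 -0.5 -0. ] w 0.04491819190643134 dz [ 0.034 -0.026]
edge rel yaw deg 30.52 n 6 of 39 hatch y at ends [[31.8, 70.6], [-42.7, 29.4]]
```

View pics/side11.png

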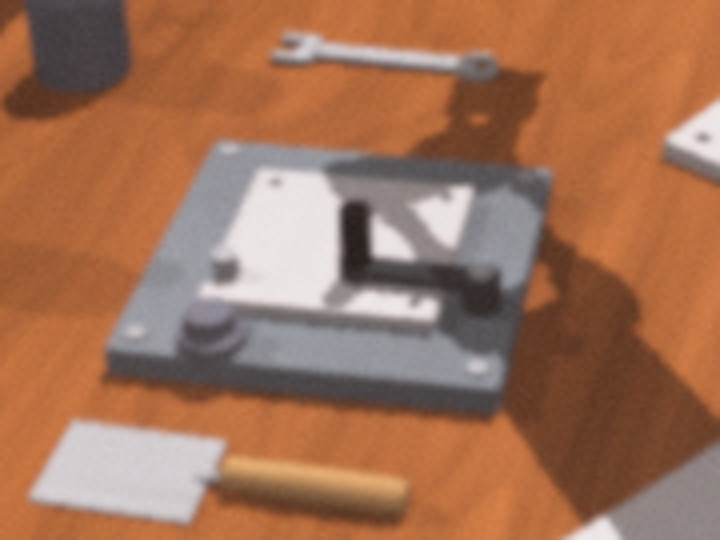

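View pics/top11.png

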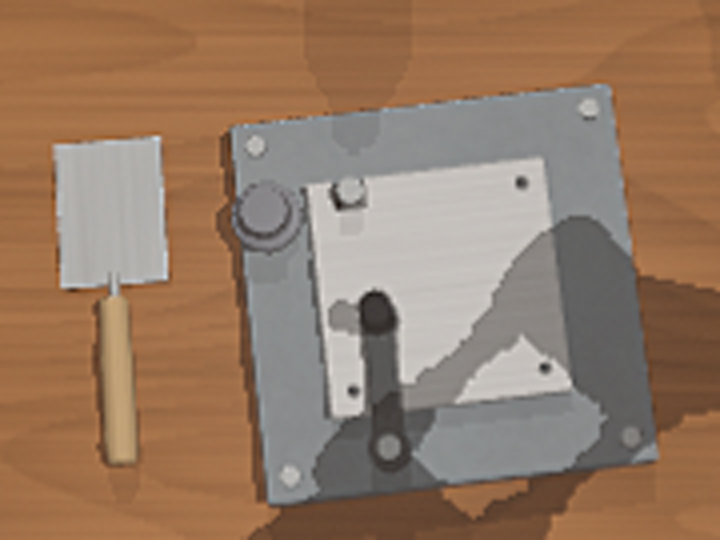

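```bash
python3 - <<'E'
from h import *
X=onplane("top",[(190+377/4,95+310/4)],.08)[0]*1000; d=X[:2]-[480.1,87.2]; print(X.round(1),np.hypot(*d).round(1),"clamp rad",np.radians(96.98-np.degrees(np.arctan2(d[1],d[0]))).round(3))
a,b,c7=[cv2.imread(f"pics/{f}.png") for f in("top0","top11r","top7r")]
for nm,(x0,x1,y0,y1) in dict(scraper=(200,235,125,215),bung=(246,265,138,160),wrench=(397,424,107,182)).items():
    A,B=[cv2.cvtColor(i[y0:y1,x0:x1],cv2.COLOR_BGR2GRAY).astype(np.float32) for i in(a,b)]
    print(nm,"mean abs diff",np.abs(A-B).mean().round(2),"shift px",np.round(cv2.phaseCorrelate(A,B)[0],2))
# plate corners visible now vs pic 7
A,B=[cv2.cvtColor(i[130:165,266:330],cv2.COLOR_BGR2GRAY).astype(np.float32) for i in(c7,b)]
print("plate since 7",np.round(cv2.phaseCorrelate(A,B)[0],2),np.abs(A-B).mean().round(2))
E
```

```text
[552.8  91.6  80. ] 72.8 clamp rad 1.632
scraper mean abs diff 2.42 shift px [-0.02 -0.01]
bung mean abs diff 2.11 shift px [0.01 0.02]
wrench mean abs diff 12.42 shift px [0.43 0.51]
plate since 7 [-0.01 -0.06] 2.16
```

```bash
python3 - <<'E'
import cv2,numpy as np
a,b=[cv2.imread(f"pics/{f}.png")[95:195,385:435] for f in("top0","top11r")]
cv2.imwrite("pics/wr.png",cv2.resize(np.hstack([a,b]),None,fx=5,fy=5))
E
```

```text
(no output)
```

View pics/wr.png

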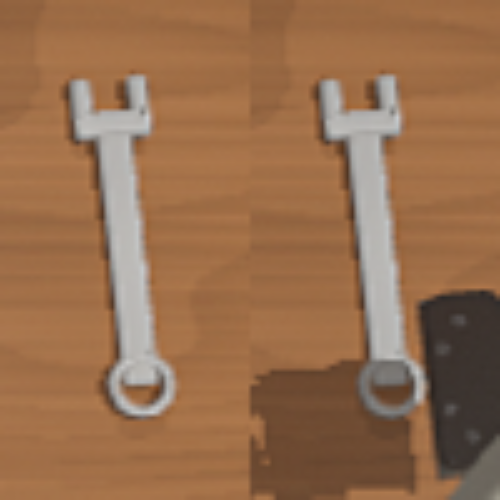

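The spanner has not moved: it sits at the same pixels in both pictures, and only the arm's shadow differs. The arm is clear of everything, so I'm handing the job in.

```bash
python3 -c "
from station import ticket; print(ticket.job_done())"
```

```text
the job is handed in; nothing more can be done
None
```

The plate is square on the frame and the clamp is over it at its stop. I handed the job in at about 15.5 s, with the gripper raised clear of everything.

**Plate:** I pushed the side near the corner opposite the slot with the closed fingers, using about 2 N and no lifting. The slot stayed on the peg throughout. After the push:
- The plate's yaw was within about 0.2–0.4° of the frame's, and no gasket showed in either view.
- The fitted plate centre was about 2 mm off the fitted hatch centre, on the +x side. The slot end against the peg rules out a real shift that way, so I put it down to calibration error.
- The plate did not move while I swung the clamp.

**Clamp:** I swung it by the knob with the jaws loosely either side until the force rose to 16 N at the stop, then opened and lifted away. Tool position and the picture put the knob at 1.60–1.63 rad (the stop is given as 1.6).

**Bystanders:** The bung and scraper shifted less than 0.03 px between the first and last pictures. The same automatic check gave 0.5 px for the spanner. Side by side it had not moved; the arm and its shadow were in that part of the picture.

**Disagreement with the text:** The plate started about 0.72 rad anticlockwise of the frame, against the stated 0.25–0.48. The pictures were consistent with the peg, so I worked from the measurement.

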